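# Swing the candle tray home on its pin and lock it

## Robot

A 6-joint arm with a two-finger parallel gripper is mounted at the origin on the work surface. World frame = base frame: x ahead of the robot, y to its left, z up, the work surface at z = 0. Lengths are in mm, angles in degrees, forces in N, time in s.
With the tool pointing down it reaches from about 350 to 975 mm from the base axis. Payload 4.9 kg.
Tool frame: the origin (TCP) lies at the very end of the fingers, on their centre line; the grasp point (between the pads) lies 19 mm behind it (tcp_to_grasp is the z of the grasp point in the tool frame, in mm); z points along the fingers, y is the line along which they close (so a half turn about z gives the same grasp; the last joint's range is limited). The gripper opens to 85 mm and grips with 20 to 120 N. Pads are 22 mm wide; open, the fingers measure 114 mm over their backs; the gripper's body (76 mm by 85 mm) begins 54 mm behind the grasp point. The pads swing forward as they close: fully open they stand 13 mm farther back than shut.
Start: joints at [-76.776, 3.019, 92.412, -0, 84.569, -6.818], TCP at [214.188, -587.133, 231.304] pointing down, gripper open.
Joint ranges: [-172.51, 172.51], [-57.92, 126.97], [3.15, 148.05], [-58.71, 238.71], [5.1, 150.11], [-179.66, 179.66]. Speed limits (degrees/s): [147.25, 147.25, 180, 180, 180, 180].

## Interface

Orientations are given as a 3x3 rotation matrix whose columns are the frame's x, y, z axes.
In Python, from cell import * gives the robot as it stands. The module is installed in compiled form; this text tells all that it offers.
- The arm moves only by the tool apply_moves, never from a script. Its argument "series" is a list of rows, each a list of 6 numbers: the shift along the tool's x, y, z each as a share of 0.025 m, from -1 to 1, then the turn, a rotation vector about the tool's x, y, z each as a share of 0.12 rad, from -1 to 1. In form: [[dx, dy, dz, wx, wy, wz], ...]. A call has 1 to 5 rows; each row shifts and turns the commanded pose from where the row before left it, along the tool's axes as they then stand; what a row does not reach is not made up. A row lasts 1/12 s, in which the tool goes at most 41.7 mm and 7.16 degrees, less where a joint would pass 70% of its speed; a pose out of reach is approached as far as the arm can. A call with a number of a shift or a turn outside -1 to 1 is refused whole. A call with a gripper value outside its range is refused whole. "hand" is the opening, from 0 (shut) to 1 (fully open), set as the call begins (left out, the last holds). The fingers move at their own pace and stop on an object; "force" is the grip in N (left out, the last holds). Time passes only in rows, so rows that do not move let the fingers close. It gives the time, the measured TCP pose, the force, the opening and the grip force at its end, in the units of the state.
- get_obs(): the state, without advancing time (a new reading comes with each control period).
- read_camera(name): name is "side" or "top"; returns a dict with "color" (384x512x3 uint8, red, green, blue), "intrinsics" (3x3 intrinsics, pixels), "rvec" (rotation vector, rad) and "tvec" (3), from world to camera coordinates, as OpenCV has them. Camera axes: x right, y down, z forward; pixel columns grow to the right and rows downward; lengths in mm; the calibration is good to about 2 mm. A picture is of the moment at which its call begins. There is no depth.
- hand_in(): hands the job in; it is judged then, once.
The state is a dict: "time_s": time; "joint_positions": joint angles; "qvel": joint speeds; "tau": joint torques, N m; "ee_pos": TCP position; "tool_rot": TCP orientation; "contact_force": force on the tool from outside, world axes, zero at the start; "torque": the same for the moment, N m; "grip_width": finger opening in mm; "finger_force": force on a finger pad.
Only numpy, scipy, OpenCV 4.12 (cv2) and the standard library are available. Lean on these libraries where they do the work, as an engineer would, in place of code of your own. Each camera call takes 0.05 s, during which the arm holds its last target. There are 200 camera calls.

## Task

Push the wooden tray near its free corner so that it swings round on its steel pin until its long edge meets the rubber-tipped screw of the stop, and lean on it there for about a second with some 10 N; never press it on the stop with more than 20 N. Then turn the wooden turn-button round behind the tray and press it just as firmly against the tray's edge for a moment, so that it holds the tray on the stop. The candle glass must ride along upright without being touched by the robot, and the pitcher, sand timer and lids are to be left alone.

Things in the scene. Friction and masses are not known exactly. Their poses are not given: they have to be found in the camera images.
- base: Fixed plywood base board, 330 x 420 x 18 mm, flat on the table. Origin: on the table, under the axis of the steel pin (12 mm across, 42 mm tall above the board) that the tray turns on. In its axes the board runs from x -115 to 215 and y -165 to 255 mm; top at z 18 mm.
- tray: Loose wooden tray, 200 x 120 x 18 mm, rim 8 mm higher (26 mm over the board), flat on the board, a 13.5 mm hole near one corner over the pin. Origin: hole axis, underside. Spans x -25 to 175 (x: from pin to free end), y -95 to 25 mm. Starts with x within 0.35 rad of the base's x; home is counter-clockwise from above, x within 0.12 rad of the base's +y. 0.5 kg; slides at 1 to 5 N.
- tray_corner (a point): The tray's free corner, at x 175, y -95, z 10 mm in the tray's axes. Push near it, on the long face at y -95 mm, towards the tray's +y.
- stop: Steel stop bracket fixed on the base board, 16 x 40 x 30 mm tall; origin at the centre of its underside, at x -56, y 140, z 18 mm in the base's axes. An adjusting screw with a rubber tip (18 mm across) points out of it along the base's +x and does not give. It is set differently each time, not reported: its tip lies 16 to 46 mm from the origin. Feel for it with the tray's face y +25.
- turnbutton (a joint): Angle of the wooden turn-button, a bar 70 mm long from its pivot, 14 mm wide, top 26 mm above the board. Turns stiffly about the vertical (2 to 3 N at its end), stays where left. 0: points along the base's +x (open; starts at 0 to 0.35); grows clockwise seen from above. At 1.57 it points along the base's -y. It meets the pushed face of the home tray at 1.4 to 2.2.
- button_pivot (a point): The turn-button's pivot axis at the board's top, at x 121, y 215, z 18 mm in the base's axes. The boss round the pivot is 22 mm across.
- button_end (a point): Point on the turn-button's centre line 64 mm from its pivot, half-way up (14 mm above the board).
- glass_mid (a point): Centre of the green candle glass, 68 mm across and 65 mm tall, standing on the tray about 65 mm from the pin.
- pitcher: Steel melting pitcher with a black handle, 100 mm across, 130 mm tall, origin under its centre. Leave alone.
- timer: Small sand timer, 40 mm across, 85 mm tall, origin under its centre. Leave alone.
- lids: Two stacked wooden jar lids, 80 mm across, 24 mm tall, origin under the centre. Leave alone.
Not all that is in view belongs to the job. What is meant by the tray is not turquoise, and is the larger of those in its own colour. What is shaped like the part that bears glass_mid but red is not meant.

How it is judged (in metres and radians):
On the way, in this order (a step that is already met when the one before it is completed fails the run):
1. the tray is swung home and pressed on the stop with 5 to 20 N for half a second, the turn-button still open (angle between the x axis of tray and the y axis of base, either way round below 0.125 rad and y of tray_corner in the frame of base above 0.155 m and horizontal distance between tray and base below 0.003 m and contact force between tray and stop between 5 and 20 N and value of joint turnbutton below 0.6 rad), for 0.5 s.
2. the turn-button is turned behind the tray and pressed on its edge, so that the tray bears on the stop (y of button_end in the frame of tray above -0.1075 m and value of joint turnbutton above 1.3 rad and contact force between tray and stop above 1 N), for 0.2 s.
At the end, for the whole second after the job is handed in: The tray lies flat and still on its pin, its x axis within 0.125 rad of the base's y axis, the turn-button lies within about 3 mm of touching the tray's pushed face, and the glass stands upright (within 0.1 rad) on the tray (angle between the x axis of tray and the y axis of base, either way round below 0.125 rad and y of tray_corner in the frame of base above 0.155 m and horizontal distance between tray and base below 0.003 m and angle between glass_mid's own z axis and vertical below 0.1 rad and horizontal distance between glass_mid and tray below 0.14 m and z of glass_mid in the frame of tray between 0.045 and 0.056 m and y of button_end in the frame of tray above -0.1075 m and value of joint turnbutton above 1.3 rad and linear speed of tray below 0.01 m/s and angle between tray's own z axis and vertical below 0.05 rad).
It fails at once if the tray presses on the stop with more than 20 N (contact force between tray and stop above 20 N).
It fails at once if the robot touches the glass (contact force between any of the fingers, the arm and glass above 0.5 N).
It fails at once if the glass tips over (angle between glass_mid's own z axis and vertical above 0.4 rad).
It fails at once if the pitcher, timer or lids are moved (distance of any of pitcher, timer, lids from where it was at the start of the episode above 0.015 m).
It also fails if it takes over 72 s, if anything falls off the work surface, if the arm or the gripper's body presses on something with over 40 N, if the wrist force passes 120 N, or if a joint passes its speed limit or range.

## Working session

There is one attempt and no reset: what is moved stays moved. The work goes in short steps, Python scripts to look and compute and a tool call to move; the robot and the scene stay as the last step left them, time stands still between calls to the robot, and variables do not carry over. Pictures are saved under pics/ and viewed, at most 10 in all, crops included, and the job is handed in when it is done.

Besides the shell and the picture viewer there is one more tool, called after ">>>" as name(argument=value, ...) on one line, values as JSON. apply_moves: Moves the arm, as the interface text tells. Its arguments: {"type":"object","properties":{"series":{"type":"array"},"hand":{"type":"number"},"force":{"type":"number"}},"required":["series"]}

```bash
mkdir -p pics
python3 - <<'E'
from cell import *
import cv2,numpy as np
for n in("top","side"):
    c=read_camera(n); cv2.imwrite(f"pics/{n}0.png",c["color"][:,:,::-1]); np.savez(f"{n}0.npz",**c)
    R=cv2.Rodrigues(np.array(c["rvec"],float))[0]; print(n,c["intrinsics"],-R.T@np.array(c["tvec"]).ravel(),R)
print(get_obs())
E
```

```text
top [[380.98910467   0.         254.35448984]
 [  0.         380.98910467 201.26967008]
 [  0.           0.           1.        ]] [ 259.81084228    1.85719686 1183.8556315 ] [[ 0.02855767 -0.99958996  0.00209123]
 [-0.98359116 -0.0284733  -0.17815081]
 [ 0.1781373   0.00303066 -0.98400097]]
side [[424.98391777   0.         259.82587069]
 [  0.         424.98391777 195.53935999]
 [  0.           0.           1.        ]] [ 423.433488   1213.5829769   728.65862723] [[-9.99832768e-01 -1.82835159e-02  3.87207203e-04]
 [-9.10167788e-03  4.79136879e-01 -8.77693005e-01]
 [ 1.58617887e-02 -8.77549750e-01 -4.79223163e-01]]
{'time_s': 0.1, 'joint_positions': array([-7.67759707e+01,  3.05270113e+00,  9.24844260e+01, -1.08369045e-03,
        8.45666626e+01, -6.81840268e+00]), 'qvel': array([-0.10065161, -0.08494579, -0.20332083, -0.07314183, -0.08463882,
       -0.01857808]), 'tau': array([ 5.00975002e-04, -3.94895875e+01, -3.71365499e+01, -6.85678901e-05,
        3.89717243e-03,  3.40567203e-05]), 'ee_pos': array([ 214.06288778, -586.60757356,  230.19223091]), 'tool_rot': array([[ 9.39438494e-01,  3.42717274e-01, -4.32720415e-04],
       [ 3.42717490e-01, -9.39436867e-01,  1.75912957e-03],
       [ 1.96370580e-04, -1.80089489e-03, -9.99998359e-01]]), 'contact_force': array([-0.38524489,  0.14103204, -0.13077311]), 'torque': array([-0.00929524, -0.00867699,  0.01181233]), 'finger_force': 0.0, 'grip_width': 85.56599757925356}
```

View pics/top0.png

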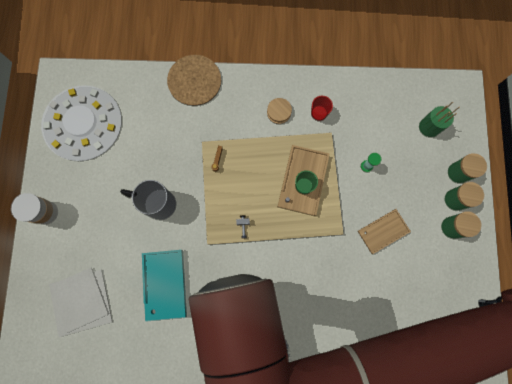

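View pics/side0.png

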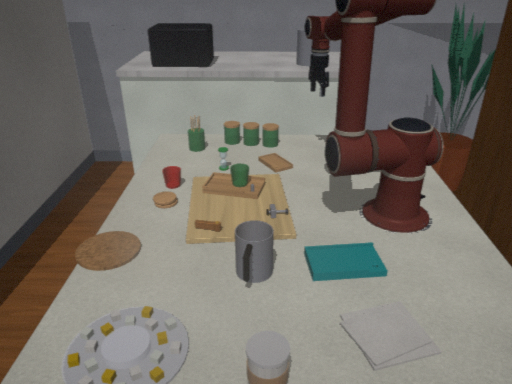

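The top view shows the board spanning columns 203-342 and rows 134-243, with +y to the left and +x up. The tray is at about (304,181) with the pin near (288,200). The stop is at (243,225) and the turn-button at (217,158). The pitcher is at (153,200), the lids at (280,110) and the timer at (371,162). The side view agrees. Next I'll zoom in to measure.

```bash
cat > h.py <<'E'
import numpy as np,cv2
def ray(c,u,v,z):
    K=np.array(c["intrinsics"]);R=cv2.Rodrigues(np.array(c["rvec"],float))[0];t=np.array(c["tvec"]).ravel()
    o=-R.T@t; d=R.T@np.linalg.inv(K)@[u,v,1]; return o+d*(z-o[2])/d[2]
def proj(c,P):
    return cv2.projectPoints(np.array(P,float).reshape(-1,3),np.array(c["rvec"],float),np.array(c["tvec"],float),np.array(c["intrinsics"]),None)[0].reshape(-1,2)
E
python3 - <<'E'
import numpy as np,cv2
from h import *
c=dict(np.load("top0.npz")); im=c["color"][:,:,::-1]
hsv=cv2.cvtColor(im,cv2.COLOR_BGR2HSV)
print([hsv[v,u].tolist() for u,v in((225,190),(300,160),(320,230),(217,157),(150,100),(330,150))])
# board: yellowish saturated
m=cv2.inRange(hsv,(12,60,60),(32,255,255)); m[:125]=0;m[255:]=0;m[:,:190]=0;m[:,355:]=0
m=cv2.morphologyEx(m,cv2.MORPH_OPEN,np.ones((3,3)))
k=max(cv2.findContours(m,0,2)[0],key=cv2.contourArea)
h=cv2.convexHull(k); q=cv2.approxPolyDP(h,6,True)[:,0]; print(q.tolist())
for p in q: print(ray(c,*p,18).round(1))
cr=cv2.resize(im[125:255,195:350],None,fx=5,fy=4.6,interpolation=cv2.INTER_CUBIC)
cr=cv2.resize(im[128:248,197:347],None,fx=5,fy=5,interpolation=cv2.INTER_CUBIC)
cv2.imwrite("pics/top0z.png",cr)
E
```

```text
[[22, 79, 175], [17, 103, 151], [22, 82, 165], [15, 152, 124], [35, 18, 169], [22, 81, 166]]
[[331, 133], [342, 234], [207, 242], [202, 142]]
[ 701.  -234.5   18. ]
[ 376.8 -265.9   18. ]
[340.5 146.2  18. ]
[658.6 178.4  18. ]
```

View pics/top0z.png

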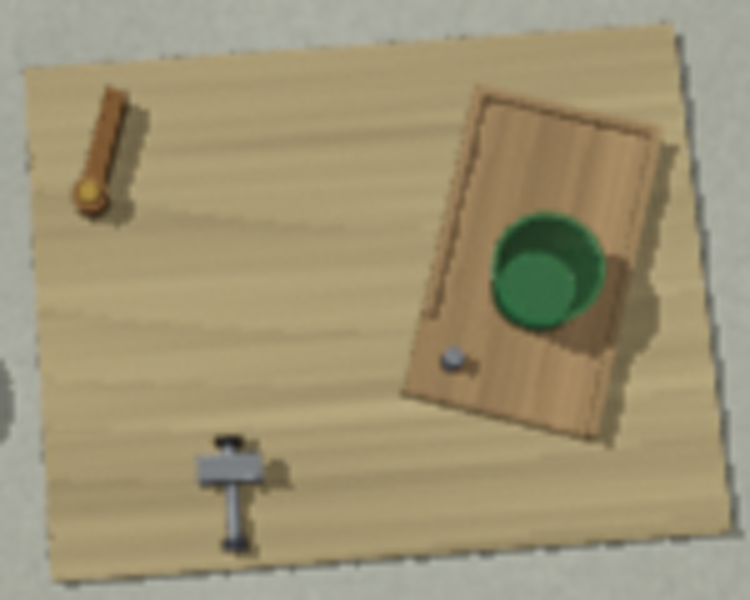

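The zoom (5x, offset 197,128) gives these points:
- **Board corners:** (25,68), (673,25), (733,532), (52,580)
- **Pin top:** (452,357)
- **Tray corners:** (478,87), (660,130), (595,437), (403,393)
- **Button:** boss at (90,195), end at (115,90)
- **Stop:** body at (230,468), rubber tip at about (229,438)

Run:
```python
from h import *
c=dict(np.load("top0.npz"))
W=lambda u,v,z: ray(c,u/5+197-.4,v/5+128-.4,z)
def fit(B,P):  # 2D rigid
    B=np.array(B,float);P=np.array(P)[:,:2]; b=B.mean(0);p=P.mean(0)
    H=(B-b).T@(P-p); a=np.arctan2(H[0,1]-H[1,0],H[0,0]+H[1,1]); R=np.array([[np.cos(a),-np.sin(a)],[np.sin(a),np.cos(a)]])
    t=p-R@b; return a,t,R,(B@R.T+t-P).round(1)
P=[W(25,68,18),W(673,25,18),W(733,532,18),W(52,580,18)]
a,t,R,e=fit([(215,255),(215,-165),(-115,-165),(-115,255)],P); print("base",a,t,e.tolist())
print("pin",W(452,357,60))
ta,tt,TR,e=fit([(175,25),(175,-95),(-25,-95),(-25,25)],[W(478,87,44),W(660,130,44),W(595,437,44),W(403,393,36)]); print("tray",ta,ta-a,tt,e.tolist())
print("corner",TR@[175,-95]+tt)
for n,b in(("pivot",(121,215)),("stop",(-56,140)),("homecorner",(95,175))):print(n,(R@b+t).round(1))
print("pivot meas",W(90,195,46),"end",W(116,88,44))
print("tip in base",R.T@(W(229,438,36)[:2]-t), "stopc",R.T@(W(230,468,48)[:2]-t))
print("glass rim",W(549,270,101), "glass tray",TR.T@(W(549,270,101)[:2]-tt))
print("timer",ray(c,371,166,0),"lids",ray(c,280,111,24),"pitcher",ray(c,153,200,130))
```

```text
base 0.1009272911508735 [473.82881007 -94.55401644] [[0.8, 1.0], [2.0, -1.9], [-0.8, -0.8], [-1.9, 1.6]]
pin [473.02248989 -92.43106572  60.        ]
tray -0.2119675328587222 -0.3128948240095957 [472.90628995 -93.67399317] [[1.1, 1.7], [0.4, -2.1], [-0.9, -0.5], [-0.6, 0.8]]
corner [ 624.00313094 -223.36495138]
pivot [572.6 131.5]
stop [404.   39.1]
homecorner [550.7  89.1]
pivot meas [570.91242053 131.06908625  46.        ] end [640.92510235 118.3217199   44.        ]
tip in base [-36.4453641  139.44279926] stopc [-56.37128791 139.82766985]
glass rim [ 518.51274797 -144.87246312  101.        ] glass tray [ 55.35706278 -40.45773026]
timer [ 600.12142595 -365.92608893    0.        ] lids [768.64560279 -68.97743308  24.        ] pitcher [445.97531807 290.01421541 130.        ]
```

>>> apply_moves(series=[[0,0,0,0,0,-0.93],[0,0,0,0,0,-0.93],[0,0,0,0,0,-0.93],[0,0,0,0,0,-0.93],[0,0,0,0,0,-0.93]], hand=0)

```text
time_s: 0.52
ee_pos: [214.1, -586.8, 230.5]
tool_rot: [[0.611, 0.792, -0.0], [0.792, -0.611, 0.001], [0.001, -0.001, -1.0]]
contact_force: [-0.2, -0.9, 0.5]
grip_width: 25.2
finger_force: 0.0
```

>>> apply_moves(series=[[0,0,0,0,0,-0.94],[0,0,0,0,0,-0.94],[0,0,0,0,0,-0.94],[0,0,0,0,0,-0.94],[0,0,0,0,0,0]])

```text
time_s: 0.93
ee_pos: [214.1, -586.8, 230.6]
tool_rot: [[0.208, 0.978, -0.0], [0.978, -0.208, 0.001], [0.001, -0.001, -1.0]]
contact_force: [-0.4, 0.2, -0.2]
grip_width: 0.2
finger_force: 0.0
```

>>> apply_moves(series=[[0.4,0.3,0,0,0,0],[0.8,0.6,0,0,0,0],[0.8,0.6,0,0,0,0],[0.8,0.6,0,0,0,0],[0.8,0.6,0,0,0,0]])

```text
time_s: 1.35
ee_pos: [300.3, -511.8, 231.0]
tool_rot: [[0.213, 0.977, 0.0], [0.977, -0.213, 0.001], [0.001, 0.0, -1.0]]
contact_force: [0.2, 0.7, -0.4]
grip_width: 0.1
finger_force: 0.0
```

>>> apply_moves(series=[[0.8,0.6,0,0,0,0],[0.8,0.6,0,0,0,0],[0.8,0.6,0,0,0,0],[0.8,0.6,0,0,0,0],[0.8,0.6,0,0,0,0]])

```text
time_s: 1.77
ee_pos: [394.6, -429.5, 231.1]
tool_rot: [[0.213, 0.977, 0.0], [0.977, -0.213, 0.001], [0.001, -0.0, -1.0]]
contact_force: [0.5, -0.5, 0.4]
grip_width: -0.1
finger_force: 0.0
```

>>> apply_moves(series=[[0.8,0.6,0,0,0,0],[0.8,0.6,0,0,0,0],[0.8,0.6,0,0,0,0],[0.8,0.6,0,0,0,0],[0.8,0.6,0,0,0,0]])

```text
time_s: 2.18
ee_pos: [488.8, -347.4, 231.1]
tool_rot: [[0.213, 0.977, -0.0], [0.977, -0.213, 0.001], [0.001, -0.0, -1.0]]
contact_force: [-0.6, -0.0, 1.1]
grip_width: 0.2
finger_force: 0.0
```

>>> apply_moves(series=[[0.8,0.6,0,0,0,0],[0.8,0.6,0,0,0,0],[0.8,0.6,0,0,0,0],[0.4,0.3,0,0,0,0],[0,0,0,0,0,0]])

```text
time_s: 2.6
ee_pos: [555.2, -289.6, 231.0]
tool_rot: [[0.208, 0.978, -0.0], [0.978, -0.208, 0.001], [0.001, -0.0, -1.0]]
contact_force: [-0.5, -0.5, -0.1]
grip_width: -0.2
finger_force: 0.0
```

>>> apply_moves(series=[[0.73,0.44,0,0,0,0],[0.73,0.44,0,0,0,0],[0.73,0.45,0,0,0,0],[0,0,0.8,0,0,0],[0,0,0.8,0,0,0]])

```text
time_s: 3.02
ee_pos: [598.7, -245.9, 192.9]
tool_rot: [[0.211, 0.978, 0.003], [0.978, -0.211, -0.002], [-0.002, 0.003, -1.0]]
contact_force: [-0.2, -0.3, -0.5]
grip_width: 0.1
finger_force: 0.0
```

>>> apply_moves(series=[[0,0,0.8,0,0,0],[0,0,0.8,0,0,0],[0,0,0.8,0,0,0],[0,0,0.8,0,0,0],[0,0,0.8,0,0,0]])

```text
time_s: 3.43
ee_pos: [596.9, -246.3, 90.4]
tool_rot: [[0.212, 0.977, -0.001], [0.977, -0.212, -0.0], [-0.001, -0.0, -1.0]]
contact_force: [-0.4, -0.8, -0.4]
grip_width: 0.0
finger_force: 0.0
```

>>> apply_moves(series=[[0,0,0.7,0,0,0],[0,0,0.7,0,0,0],[0,0,0.6,0,0,0],[0,0,0.4,0,0,0],[0,0,0,0,0,0]])

```text
time_s: 3.85
ee_pos: [595.7, -245.0, 28.3]
tool_rot: [[0.211, 0.977, -0.004], [0.977, -0.211, 0.002], [0.001, -0.005, -1.0]]
contact_force: [-0.2, 0.5, -0.5]
grip_width: -0.2
finger_force: 0.0
```

Run:
```python
from cell import *
from h import *
c=read_camera("top"); im=c["color"][:,:,::-1]; cv2.imwrite("pics/top1z.png",cv2.resize(im[108:248,197:397],None,fx=4,fy=4,interpolation=cv2.INTER_CUBIC))
o=get_obs(); print(o["ee_pos"],o["contact_force"],o["time_s"])
```

```text
[ 596.69932136 -245.32177189   30.00968986] [-0.09389825  0.06476926  0.62691502] 3.9
```

View pics/top1z.png

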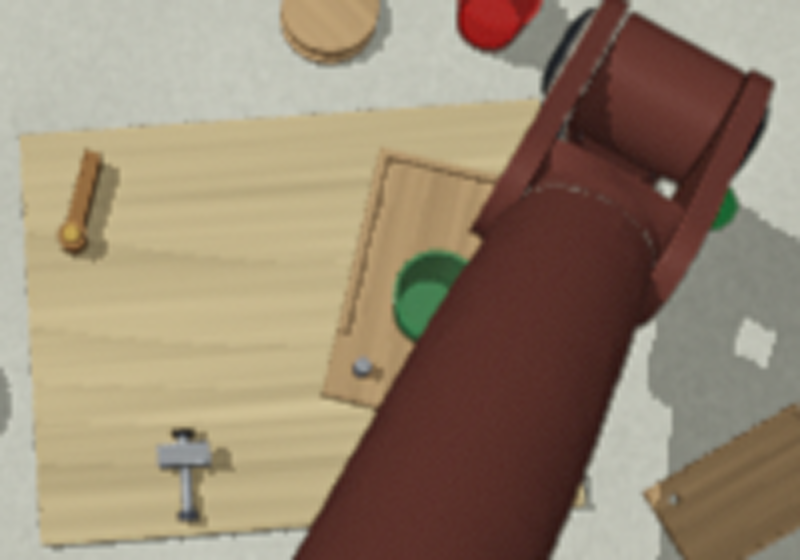

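The fingers are hidden under the wrist at about (580,190) in the crop, and the tray and glass are unmoved. I'll approach and feel for contact.

>>> apply_moves(series=[[0.15,0,0.14,0,0,0],[0.15,0,0,0,0,0],[0.15,0,0,0,0,0],[0.1,0,0,0,0,0],[0.05,0,0,0,0,0]])

```text
time_s: 4.32
ee_pos: [601.6, -230.3, 28.6]
tool_rot: [[0.21, 0.978, 0.001], [0.978, -0.21, -0.001], [-0.0, 0.001, -1.0]]
contact_force: [0.4, -0.1, -0.2]
grip_width: 0.1
finger_force: 0.0
```

>>> apply_moves(series=[[0.12,0.08,0,0,0,-0.16],[0.12,0.08,0,0,0,-0.16],[0.18,0.12,0,0,0,-0.25],[0.25,0.165,0,0,0,-0.333],[0.25,0.165,0,0,0,-0.333]])

```text
time_s: 4.73
ee_pos: [620.2, -210.7, 28.2]
tool_rot: [[0.06, 0.998, 0.001], [0.998, -0.06, -0.001], [-0.001, 0.001, -1.0]]
contact_force: [-0.5, -1.9, 1.1]
grip_width: -0.2
finger_force: 1.2
```

>>> apply_moves(series=[[0.25,0.165,0,0,0,-0.333],[0.25,0.165,0,0,0,-0.333],[0.25,0.165,0,0,0,-0.333],[0.25,0.165,0,0,0,-0.333],[0.25,0.165,0,0,0,-0.333]])

```text
time_s: 5.15
ee_pos: [640.6, -178.9, 28.3]
tool_rot: [[-0.139, 0.99, 0.001], [0.99, 0.139, -0.001], [-0.001, 0.001, -1.0]]
contact_force: [0.3, -1.1, 0.8]
grip_width: -0.2
finger_force: 1.1
```

>>> apply_moves(series=[[0.25,0.165,0,0,0,-0.333],[0.25,0.165,0,0,0,-0.333],[0.25,0.165,0,0,0,-0.333],[0.25,0.165,0,0,0,-0.333],[0.25,0.165,0,0,0,-0.333]])

```text
time_s: 5.57
ee_pos: [654.1, -143.9, 28.2]
tool_rot: [[-0.333, 0.943, 0.002], [0.943, 0.333, -0.001], [-0.002, 0.001, -1.0]]
contact_force: [0.4, -2.5, 0.4]
grip_width: 0.2
finger_force: 1.1
```

>>> apply_moves(series=[[0.25,0.165,0,0,0,-0.333],[0.25,0.165,0,0,0,-0.333],[0.25,0.165,0,0,0,-0.333],[0.25,0.165,0,0,0,-0.333],[0.25,0.165,0,0,0,-0.333]])

```text
time_s: 5.98
ee_pos: [660.4, -106.9, 28.2]
tool_rot: [[-0.514, 0.858, 0.002], [0.858, 0.514, -0.001], [-0.002, 0.001, -1.0]]
contact_force: [0.8, -2.0, 0.5]
grip_width: -0.0
finger_force: 1.1
```

>>> apply_moves(series=[[0.25,0.165,0,0,0,-0.333],[0.25,0.165,0,0,0,-0.333],[0.25,0.165,0,0,0,-0.333],[0.25,0.165,0,0,0,-0.333],[0.25,0.165,0,0,0,-0.333]])

```text
time_s: 6.4
ee_pos: [659.2, -69.4, 28.3]
tool_rot: [[-0.674, 0.739, 0.002], [0.739, 0.674, -0.001], [-0.002, 0.001, -1.0]]
contact_force: [1.1, -1.7, 0.7]
grip_width: 0.0
finger_force: 1.1
```

>>> apply_moves(series=[[0.25,0.165,0,0,0,-0.333],[0.25,0.165,0,0,0,-0.333],[0.25,0.165,0,0,0,-0.333],[0.25,0.165,0,0,0,-0.333],[0.25,0.165,0,0,0,-0.333]])

```text
time_s: 6.82
ee_pos: [650.5, -32.9, 28.3]
tool_rot: [[-0.807, 0.591, 0.002], [0.591, 0.807, -0.0], [-0.002, 0.001, -1.0]]
contact_force: [0.9, -0.8, -0.0]
grip_width: -0.1
finger_force: 1.0
```

>>> apply_moves(series=[[0.25,0.165,0,0,0,-0.333],[0.25,0.165,0,0,0,-0.333],[0.25,0.165,0,0,0,-0.333],[0.25,0.165,0,0,0,-0.333],[0.25,0.165,0,0,0,-0.333]])

```text
time_s: 7.23
ee_pos: [634.8, 1.2, 28.3]
tool_rot: [[-0.908, 0.419, 0.002], [0.419, 0.908, -0.0], [-0.002, 0.001, -1.0]]
contact_force: [1.4, -0.8, 0.4]
grip_width: -0.2
finger_force: 1.0
```

>>> apply_moves(series=[[0.25,0.165,0,0,0,-0.333],[0.25,0.165,0,0,0,-0.333],[0.25,0.165,0,0,0,-0.333],[0.25,0.165,0,0,0,-0.333],[0.25,0.165,0,0,0,-0.333]])

```text
time_s: 7.65
ee_pos: [612.6, 31.4, 28.2]
tool_rot: [[-0.973, 0.23, 0.002], [0.23, 0.973, 0.0], [-0.002, 0.001, -1.0]]
contact_force: [1.4, -1.6, 0.3]
grip_width: -0.5
finger_force: 0.9
```

>>> apply_moves(series=[[0.25,0.165,0,0,0,-0.333],[0.25,0.165,0,0,0,-0.333],[0.12,0.08,0,0,0,-0.16],[0.12,0.08,0,0,0,-0.16],[0,0,0,0,0,0]])

```text
time_s: 8.07
ee_pos: [596.1, 47.0, 28.1]
tool_rot: [[-0.993, 0.116, 0.001], [0.116, 0.993, 0.001], [-0.001, 0.001, -1.0]]
contact_force: [1.2, -0.2, 1.0]
grip_width: -0.1
finger_force: 0.4
```

Run:
```python
from cell import *
from h import *
c=read_camera("top"); im=c["color"][:,:,::-1]; np.savez("top2.npz",**c); cv2.imwrite("pics/top2z.png",cv2.resize(im[128:248,197:347],None,fx=5,fy=5,interpolation=cv2.INTER_CUBIC))
o=get_obs(); print(o["ee_pos"],o["contact_force"],o["time_s"])
```

```text
[596.09490828  46.77380125  27.9984825 ] [0.62354765 0.57313117 0.31793   ] 8.1167
```

View pics/top2z.png

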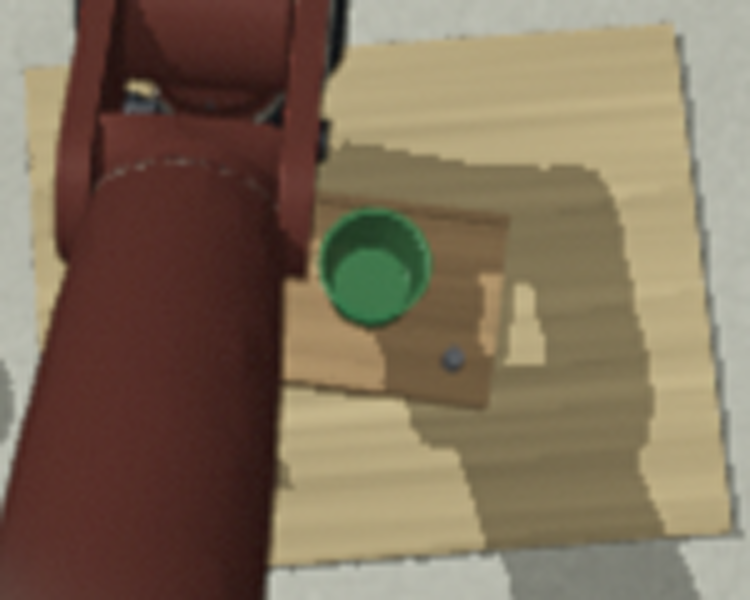

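The tray has followed the finger and the glass is upright at crop (375,265). It has about 0.3 rad still to go, so I'll slow down for the stop.

>>> apply_moves(series=[[0.12,0.08,0,0,0,-0.16],[0.12,0.08,0,0,0,-0.16],[0.12,0.08,0,0,0,-0.16],[0.12,0.08,0,0,0,-0.16],[0.12,0.08,0,0,0,-0.16]])

```text
time_s: 8.53
ee_pos: [581.8, 57.6, 28.0]
tool_rot: [[-1.0, 0.02, 0.001], [0.02, 1.0, -0.0], [-0.001, -0.0, -1.0]]
contact_force: [1.7, -1.2, 2.0]
grip_width: -0.1
finger_force: 1.2
```

>>> apply_moves(series=[[0.12,0.08,0,0,0,-0.16],[0.12,0.08,0,0,0,-0.16],[0.12,0.08,0,0,0,-0.16],[0.06,0.04,0,0,0,-0.08],[0.06,0.04,0,0,0,-0.08]])

```text
time_s: 8.95
ee_pos: [569.7, 65.6, 28.0]
tool_rot: [[-0.998, -0.056, 0.0], [-0.056, 0.998, 0.0], [-0.0, 0.0, -1.0]]
contact_force: [2.4, -0.1, 1.2]
grip_width: 0.2
finger_force: 1.3
```

>>> apply_moves(series=[[0.03,0.02,0,0,0,-0.04],[0.03,0.02,0,0,0,-0.04],[0.03,0.02,0,0,0,-0.04],[0,0,0,0,0,0],[0,0,0,0,0,0]])

```text
time_s: 9.37
ee_pos: [567.5, 66.8, 27.9]
tool_rot: [[-0.998, -0.07, 0.0], [-0.07, 0.998, 0.0], [-0.0, 0.0, -1.0]]
contact_force: [2.5, 0.2, 1.3]
grip_width: -0.3
finger_force: 1.2
```

>>> apply_moves(series=[[0.04,0.026,0,0,0,-0.053],[0.04,0.026,0,0,0,-0.053],[0.04,0.026,0,0,0,-0.053],[0.04,0.026,0,0,0,-0.053],[0.04,0.026,0,0,0,-0.053]])

```text
time_s: 9.78
ee_pos: [562.2, 69.6, 27.9]
tool_rot: [[-0.995, -0.102, 0.0], [-0.102, 0.995, -0.0], [-0.0, -0.0, -1.0]]
contact_force: [2.5, 1.0, 1.7]
grip_width: 0.0
finger_force: 1.5
```

>>> apply_moves(series=[[0.04,0.026,0,0,0,-0.053],[0.04,0.026,0,0,0,-0.053],[0.04,0.026,0,0,0,-0.053],[0.02,0.013,0,0,0,-0.027],[0.02,0.013,0,0,0,-0.027]])

```text
time_s: 10.2
ee_pos: [557.9, 71.8, 27.9]
tool_rot: [[-0.992, -0.127, 0.0], [-0.127, 0.992, 0.0], [-0.0, -0.0, -1.0]]
contact_force: [3.9, 0.0, 2.9]
grip_width: -0.0
finger_force: 1.6
```

>>> apply_moves(series=[[0.02,0.013,0,0,0,-0.027],[0.02,0.013,0,0,0,-0.027],[0.02,0.013,0,0,0,-0.027],[0.02,0.013,0,0,0,-0.027],[0,0,0,0,0,0]])

```text
time_s: 10.62
ee_pos: [555.7, 72.8, 27.8]
tool_rot: [[-0.99, -0.14, -0.0], [-0.14, 0.99, 0.0], [0.0, 0.0, -1.0]]
contact_force: [3.9, 0.3, 2.0]
grip_width: -0.3
finger_force: 1.6
```

>>> apply_moves(series=[[0.02,0.013,0,0,0,-0.027],[0.02,0.013,0,0,0,-0.027],[0.02,0.013,0,0,0,-0.027],[0.02,0.013,0,0,0,-0.027],[0,0,0,0,0,0]])

```text
time_s: 11.03
ee_pos: [553.6, 73.8, 27.9]
tool_rot: [[-0.988, -0.153, 0.0], [-0.153, 0.988, -0.0], [-0.0, -0.0, -1.0]]
contact_force: [3.2, 0.1, 2.6]
grip_width: 0.1
finger_force: 1.8
```

>>> apply_moves(series=[[0.015,0.01,0,0,0,-0.02],[0.015,0.01,0,0,0,-0.02],[0.015,0.01,0,0,0,-0.02],[0,0,0,0,0,0]])

```text
time_s: 11.37
ee_pos: [553.3, 74.1, 28.0]
tool_rot: [[-0.987, -0.16, 0.003], [-0.16, 0.987, -0.0], [-0.003, -0.001, -1.0]]
contact_force: [7.2, -0.8, 0.4]
grip_width: -0.1
finger_force: 3.4
```

>>> apply_moves(series=[[0.015,0,0,0,0,0],[0.01,0,0,0,0,0],[0.01,0,0,0,0,0],[0,0,0,0,0,0]])

```text
time_s: 11.7
ee_pos: [553.3, 74.1, 28.1]
tool_rot: [[-0.987, -0.16, 0.005], [-0.16, 0.987, 0.0], [-0.005, -0.001, -1.0]]
contact_force: [8.9, 0.3, -2.9]
grip_width: 0.1
finger_force: 4.8
```

>>> apply_moves(series=[[0.015,0,0,0,0,0],[0.015,0,0,0,0,0],[0.01,0,0,0,0,0],[0,0,0,0,0,0],[0,0,0,0,0,0]])

```text
time_s: 12.12
ee_pos: [553.2, 74.1, 28.6]
tool_rot: [[-0.987, -0.16, 0.007], [-0.16, 0.987, 0.0], [-0.007, -0.001, -1.0]]
contact_force: [11.3, 0.2, -2.0]
grip_width: -0.3
finger_force: 5.7
```

>>> apply_moves(series=[[0.01,0,0,0,0,0],[0,0,0,0,0,0],[0,0,0,0,0,0],[0,0,0,0,0,0],[0,0,0,0,0,0]])

```text
time_s: 12.53
ee_pos: [553.2, 74.0, 28.7]
tool_rot: [[-0.987, -0.16, 0.008], [-0.16, 0.987, 0.0], [-0.008, -0.001, -1.0]]
contact_force: [12.0, 0.4, -2.3]
grip_width: -0.0
finger_force: 5.9
```

>>> apply_moves(series=[[0,0,0,0,0,0],[0,0,0,0,0,0],[0,0,0,0,0,0],[0,0,0,0,0,0],[0,0,0,0,0,0]])

```text
time_s: 12.95
ee_pos: [553.2, 74.1, 28.7]
tool_rot: [[-0.987, -0.16, 0.008], [-0.16, 0.987, 0.0], [-0.008, -0.001, -1.0]]
contact_force: [11.4, 1.0, -2.4]
grip_width: 0.1
finger_force: 5.9
```

>>> apply_moves(series=[[0,0,0,0,0,0],[0,0,0,0,0,0],[0,0,0,0,0,0],[0,0,0,0,0,0],[0,0,0,0,0,0]])

```text
time_s: 13.37
ee_pos: [553.2, 74.0, 28.7]
tool_rot: [[-0.987, -0.16, 0.008], [-0.16, 0.987, 0.0], [-0.008, -0.001, -1.0]]
contact_force: [11.0, 0.7, -3.0]
grip_width: 0.1
finger_force: 5.9
```

>>> apply_moves(series=[[-0.1,0,0,0,0,0],[-0.3,0,0,0,0,0],[-0.5,0,0,0,0,0],[0,0,-0.6,0,0,0],[0,0,-0.8,0,0,0]])

```text
time_s: 13.78
ee_pos: [569.1, 77.6, 59.3]
tool_rot: [[-0.987, -0.16, -0.01], [-0.16, 0.987, -0.0], [0.01, 0.002, -1.0]]
contact_force: [0.8, 0.1, -0.6]
grip_width: 0.1
finger_force: 0.0
```

>>> apply_moves(series=[[0,0,-0.8,0,0,0],[0,0,-0.8,0,0,0],[0,0,-0.6,0,0,0],[0,0,0,0,0,-0.93],[0,0,0,0,0,-0.93]])

```text
time_s: 14.2
ee_pos: [571.8, 77.7, 118.0]
tool_rot: [[-0.925, -0.379, -0.002], [-0.379, 0.925, -0.0], [0.002, 0.001, -1.0]]
contact_force: [0.1, 0.2, 0.0]
grip_width: 0.0
finger_force: 0.0
```

>>> apply_moves(series=[[0,0,0,0,0,-0.93],[0,0,0,0,0,-0.93],[0,0,0,0,0,-0.93],[0,0,0,0,0,-0.93],[0,0,0,0,0,-0.93]])

```text
time_s: 14.62
ee_pos: [570.6, 77.6, 116.0]
tool_rot: [[-0.584, -0.812, -0.006], [-0.812, 0.584, -0.0], [0.003, 0.004, -1.0]]
contact_force: [-0.3, -0.2, -0.8]
grip_width: 0.1
finger_force: 0.0
```

>>> apply_moves(series=[[0,0,0,0,0,-0.93],[0,0,0,0,0,-0.93],[0,0,0,0,0,-0.93],[0,0,0,0,0,-0.93],[0,0,0,0,0,0]])

```text
time_s: 15.03
ee_pos: [570.8, 77.6, 116.1]
tool_rot: [[-0.18, -0.984, -0.005], [-0.984, 0.18, -0.0], [0.001, 0.005, -1.0]]
contact_force: [0.4, -0.3, -0.2]
grip_width: -0.2
finger_force: 0.0
```

Run:
```python
from cell import *
import numpy as np
o=get_obs(); R=o["tool_rot"]; p=o["ee_pos"]; print(p,np.degrees(np.arctan2(R[1,0],R[0,0])),R.round(3).tolist(),o["joint_positions"].round(1))
print(R.T@(np.array([627.6,156.5,p[2]])-p)/25)
```

```text
[570.76149046  77.60964419 116.09513905] -100.37195359433888 [[-0.18, -0.984, -0.005], [-0.984, 0.18, -0.0], [0.001, 0.005, -1.0]] [   0.3    2.2  104.6   -0.    73.4 -169.3]
[-3.51337189 -1.66822367 -0.01161031]
```

>>> apply_moves(series=[[-0.7,-0.33,0,0,0,0],[-0.7,-0.33,0,0,0,0],[-0.7,-0.34,0,0,0,0],[-0.7,-0.33,0,0,0,0],[-0.7,-0.34,0,0,0,0]])

```text
time_s: 15.45
ee_pos: [628.6, 156.7, 116.5]
tool_rot: [[-0.185, -0.983, -0.004], [-0.983, 0.185, -0.0], [0.001, 0.004, -1.0]]
contact_force: [-0.1, 0.2, 0.7]
grip_width: -0.0
finger_force: 0.0
```

>>> apply_moves(series=[[0,0,0.5,0,0,0],[0,0,0.9,0,0,0],[0,0,0.9,0,0,0],[0,0,0.8,0,0,0],[0,0,0.4,0,0,0]])

```text
time_s: 15.87
ee_pos: [625.7, 155.2, 25.3]
tool_rot: [[-0.184, -0.983, -0.008], [-0.983, 0.184, -0.001], [0.003, 0.008, -1.0]]
contact_force: [-0.7, -0.3, -0.8]
grip_width: 0.3
finger_force: 0.0
```

Run:
```python
from cell import *
from h import *
for n in("side",):
    c=read_camera(n); im=c["color"][:,:,::-1]; cv2.imwrite("pics/side3z.png",cv2.resize(im[130:270,150:310],None,fx=4.2,fy=4.2,interpolation=cv2.INTER_CUBIC))
o=get_obs(); print(o["ee_pos"],o["contact_force"],proj(c,o["ee_pos"]))
```

```text
[624.98679501 155.04492131  24.23526708] [-1.15399915 -0.00480536 -0.77011085] [[198.76113522 232.10631314]]
```

View pics/side3z.png

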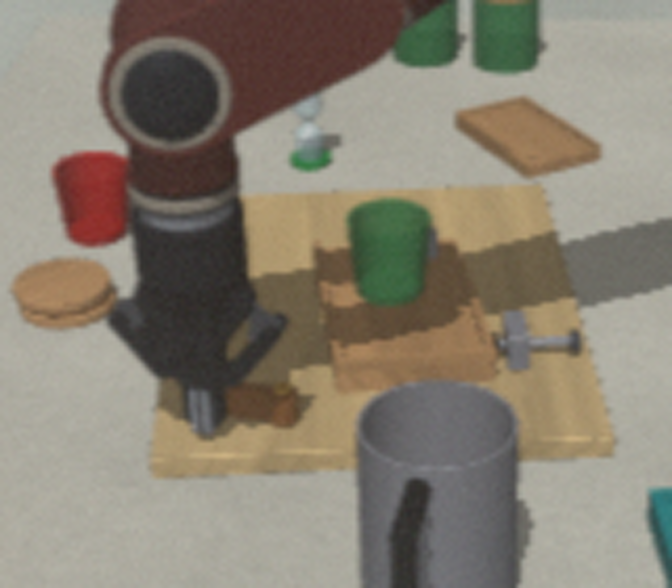

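Side view: the tray rests on the screw tip at (500,340), the glass is upright, and the shut fingers at (205,420) stand beyond the button's outer half, clear of the pitcher. Now I'll turn the button.

>>> apply_moves(series=[[0.15,0,-0.06,0,0,0],[0.15,0,0,0,0,0],[0.15,0,0,0,0,0],[0.1,0,0,0,0,0],[0.05,0,0,0,0,0]])

```text
time_s: 16.33
ee_pos: [627.5, 140.7, 33.3]
tool_rot: [[-0.183, -0.983, 0.002], [-0.983, 0.183, 0.0], [-0.001, -0.002, -1.0]]
contact_force: [-0.3, -0.1, 0.0]
grip_width: 0.3
finger_force: 0.0
```

>>> apply_moves(series=[[0.08,-0.026,0,0,0,0.333],[0.155,-0.052,0,0,0,0.667],[0.155,-0.052,0,0,0,0.667],[0.155,-0.052,0,0,0,0.667],[0.155,-0.052,0,0,0,0.667]])

```text
time_s: 16.75
ee_pos: [627.8, 123.5, 33.2]
tool_rot: [[-0.52, -0.854, 0.003], [-0.854, 0.52, 0.002], [-0.003, -0.002, -1.0]]
contact_force: [1.5, 2.5, -0.1]
grip_width: -0.2
finger_force: 1.4
```

```bash
cat > b.py <<'E'
from cell import *
import numpy as np
o=get_obs(); p=o["ee_pos"][:2]-[572,131.3]; R=o["tool_rot"]; n=R[:2,0]; d=-R[:2,1]
print("along",p@d,"off",p@n,"phi",np.arctan2(d[1],d[0]),"beta~",.101-np.arctan2(d[1],d[0]),o["ee_pos"].round(1),o["contact_force"].round(1),"tool F",(R.T@o["contact_force"]).round(1))
E
python3 b.py
```

```text
along 51.703191291423074 off -22.37692969099847 phi -0.5471788638002059 beta~ 0.6481788638002058 [627.8 123.5  33.2] [ 1.5  2.5 -0.1] tool F [-2.9  0.   0.1]
```

>>> apply_moves(series=[[0.16,-0.06,0.1,0,0,0.667],[0.16,-0.06,0.1,0,0,0.667],[0.16,-0.06,0.04,0,0,0.667],[0.16,-0.06,0,0,0,0.667],[0.16,-0.06,0,0,0,0.667]])

```text
time_s: 17.17
ee_pos: [621.2, 103.2, 27.5]
tool_rot: [[-0.812, -0.584, 0.004], [-0.584, 0.812, 0.001], [-0.004, -0.002, -1.0]]
contact_force: [2.7, 2.1, 0.1]
grip_width: -0.4
finger_force: 1.4
```

>>> apply_moves(series=[[0.16,-0.06,0,0,0,0.667],[0.16,-0.06,0,0,0,0.667],[0.16,-0.06,0,0,0,0.667],[0.16,-0.06,0,0,0,0.667],[0.16,-0.06,0,0,0,0.667]])

```text
time_s: 17.58
ee_pos: [606.9, 87.3, 27.6]
tool_rot: [[-0.975, -0.221, 0.005], [-0.221, 0.975, 0.001], [-0.005, -0.0, -1.0]]
contact_force: [3.2, 1.4, -0.4]
grip_width: 0.4
finger_force: 1.4
```

```bash
python3 b.py
```

```text
along 50.58243704156931 off -24.314915760142927 phi -1.3477269173617465 beta~ 1.4487269173617465 [606.9  87.3  27.6] [ 3.2  1.4 -0.4] tool F [-3.4  0.7  0.4]
```

>>> apply_moves(series=[[0.09,-0.035,0,0,0,0.333],[0.09,-0.035,0,0,0,0.333],[0.09,-0.035,0,0,0,0.333],[0.09,-0.035,0,0,0,0.333],[0.09,-0.035,0,0,0,0.333]])

```text
time_s: 18.0
ee_pos: [596.4, 81.5, 27.5]
tool_rot: [[-1.0, -0.025, 0.005], [-0.025, 1.0, 0.001], [-0.005, 0.001, -1.0]]
contact_force: [2.5, 0.9, 1.0]
grip_width: -0.3
finger_force: 1.2
```

>>> apply_moves(series=[[0.06,-0.022,0,0,0,0.2],[0.06,-0.022,0,0,0,0.2],[0.06,-0.022,0,0,0,0.2],[0.06,-0.022,0,0,0,0.2],[0,0,0,0,0,0]])

```text
time_s: 18.42
ee_pos: [588.7, 78.9, 26.1]
tool_rot: [[-0.998, 0.069, 0.001], [0.069, 0.998, -0.0], [-0.001, -0.0, -1.0]]
contact_force: [1.4, 0.3, 1.0]
grip_width: -0.1
finger_force: 1.1
```

```bash
python3 b.py
```

```text
along 51.078313425241 off -20.274437774729954 phi -1.6402613431371824 beta~ 1.7412613431371824 [588.7  78.9  26.1] [1.4 0.3 1. ] tool F [-1.3  0.4 -1. ]
```

>>> apply_moves(series=[[0.04,-0.014,0,0,0,0.16],[0.04,-0.014,0,0,0,0.16],[0.04,-0.014,0,0,0,0.16],[0.04,-0.014,0,0,0,0.16],[0.04,-0.014,0,0,0,0.16]])

```text
time_s: 18.83
ee_pos: [583.3, 77.8, 25.8]
tool_rot: [[-0.986, 0.166, -0.0], [0.166, 0.986, -0.0], [0.0, -0.0, -1.0]]
contact_force: [2.2, -0.8, 1.6]
grip_width: 0.0
finger_force: 1.2
```

>>> apply_moves(series=[[0.02,-0.007,0,0,0,0.08],[0.02,-0.007,0,0,0,0.08],[0.02,-0.007,0,0,0,0.08],[0.02,-0.007,0,0,0,0.08],[0,0,0,0,0,0]])

```text
time_s: 19.25
ee_pos: [581.1, 77.6, 25.7]
tool_rot: [[-0.979, 0.202, -0.0], [0.202, 0.979, -0.0], [0.0, -0.0, -1.0]]
contact_force: [0.9, -1.9, 1.5]
grip_width: -0.3
finger_force: 1.0
```

```bash
python3 b.py
```

```text
along 50.7358251952917 off -19.776852911627365 phi -1.7740546751460426 beta~ 1.8750546751460426 [581.1  77.6  25.7] [ 0.9 -1.9  1.5] tool F [-1.2 -1.7 -1.5]
```

>>> apply_moves(series=[[0.02,-0.007,0,0,0,0.08],[0.02,-0.007,0,0,0,0.08],[0.02,-0.007,0,0,0,0.08],[0.02,-0.007,0,0,0,0.08],[0,0,0,0,0,0]])

```text
time_s: 19.67
ee_pos: [579.0, 77.4, 25.7]
tool_rot: [[-0.971, 0.239, -0.0], [0.239, 0.971, -0.0], [0.0, -0.0, -1.0]]
contact_force: [1.4, -0.8, 0.7]
grip_width: 0.1
finger_force: 1.0
```

>>> apply_moves(series=[[0.015,-0.005,0,0,0,0.06],[0.015,-0.005,0,0,0,0.06],[0.015,-0.005,0,0,0,0.06],[0,0,0,0,0,0]])

```text
time_s: 20.0
ee_pos: [577.9, 77.3, 25.7]
tool_rot: [[-0.966, 0.26, -0.0], [0.26, 0.966, -0.0], [0.0, -0.0, -1.0]]
contact_force: [1.4, -0.4, 0.2]
grip_width: 0.1
finger_force: 1.0
```

>>> apply_moves(series=[[0.015,-0.005,0,0,0,0.06],[0.015,-0.005,0,0,0,0.06],[0.015,-0.005,0,0,0,0.06],[0,0,0,0,0,0]])

```text
time_s: 20.33
ee_pos: [576.7, 77.2, 25.7]
tool_rot: [[-0.96, 0.281, -0.0], [0.281, 0.96, -0.0], [0.0, -0.0, -1.0]]
contact_force: [1.6, -2.3, -0.4]
grip_width: 0.1
finger_force: 1.0
```

```bash
python3 b.py
```

```text
along 50.604985180230145 off -19.733219026230355 phi -1.8555865046681477 beta~ 1.9565865046681477 [576.7  77.2  25.7] [ 1.6 -2.3 -0.4] tool F [-2.2 -1.7  0.4]
```

>>> apply_moves(series=[[0.015,-0.004,0,0,0,0.04],[0.015,-0.004,0,0,0,0.04],[0.015,-0.004,0,0,0,0.04],[0,0,0,0,0,0]])

```text
time_s: 20.67
ee_pos: [575.6, 77.3, 25.7]
tool_rot: [[-0.956, 0.295, -0.0], [0.295, 0.956, 0.0], [0.0, -0.0, -1.0]]
contact_force: [1.3, -1.9, -0.4]
grip_width: -0.1
finger_force: 1.1
```

>>> apply_moves(series=[[0.015,-0.004,0,0,0,0.04],[0.015,-0.004,0,0,0,0.04],[0.015,-0.004,0,0,0,0.04],[0,0,0,0,0,0]])

```text
time_s: 21.0
ee_pos: [574.5, 77.3, 25.7]
tool_rot: [[-0.951, 0.308, -0.0], [0.308, 0.951, 0.0], [0.0, 0.0, -1.0]]
contact_force: [1.6, -1.7, -0.8]
grip_width: -0.1
finger_force: 1.2
```

```bash
python3 b.py
```

```text
along 50.56497550256151 off -18.970929308238304 phi -1.884307142751058 beta~ 1.985307142751058 [574.5  77.3  25.7] [ 1.6 -1.7 -0.8] tool F [-2.  -1.1  0.8]
```

>>> apply_moves(series=[[0.015,-0.005,0,0,0,0.06],[0.015,-0.005,0,0,0,0.06],[0.015,-0.005,0,0,0,0.06],[0,0,0,0,0,0]])

```text
time_s: 21.33
ee_pos: [573.3, 77.3, 25.8]
tool_rot: [[-0.944, 0.329, -0.0], [0.329, 0.944, 0.0], [0.0, 0.0, -1.0]]
contact_force: [2.0, -2.3, -0.5]
grip_width: 0.3
finger_force: 1.2
```

>>> apply_moves(series=[[0.015,-0.005,0,0,0,0.06],[0.015,-0.005,0,0,0,0.06],[0.015,-0.005,0,0,0,0.06],[0,0,0,0,0,0]])

```text
time_s: 21.67
ee_pos: [572.5, 77.3, 25.8]
tool_rot: [[-0.937, 0.349, 0.001], [0.349, 0.937, -0.0], [-0.001, 0.0, -1.0]]
contact_force: [4.3, -2.5, -3.2]
grip_width: 0.2
finger_force: 2.1
```

```bash
python3 b.py
```

```text
along 50.402240871652936 off -19.29548216241182 phi -1.9275845387609611 beta~ 2.028584538760961 [572.5  77.3  25.8] [ 4.3 -2.5 -3.2] tool F [-4.9 -0.9  3.2]
```

>>> apply_moves(series=[[0.015,0,0,0,0,0],[0.015,0,0,0,0,0],[0.015,0,0,0,0,0],[0,0,0,0,0,0],[0,0,0,0,0,0]])

```text
time_s: 22.08
ee_pos: [572.3, 77.4, 25.9]
tool_rot: [[-0.937, 0.349, 0.003], [0.349, 0.937, -0.001], [-0.003, 0.001, -1.0]]
contact_force: [7.3, -3.3, -4.6]
grip_width: 0.1
finger_force: 3.7
```

>>> apply_moves(series=[[0.015,0,0,0,0,0],[0.015,0,0,0,0,0],[0.015,0,0,0,0,0],[0,0,0,0,0,0],[0,0,0,0,0,0]])

```text
time_s: 22.5
ee_pos: [572.2, 77.4, 26.0]
tool_rot: [[-0.937, 0.349, 0.006], [0.349, 0.937, -0.001], [-0.006, 0.001, -1.0]]
contact_force: [9.2, -3.8, -7.9]
grip_width: -0.3
finger_force: 5.3
```

```bash
python3 b.py
```

```text
along 50.423214937398996 off -18.967965560668198 phi -1.9272701322598103 beta~ 2.0282701322598102 [572.2  77.4  26. ] [ 9.2 -3.8 -7.9] tool F [-9.9 -0.3  7.9]
```

>>> apply_moves(series=[[0.02,0,0,0,0,0],[0.02,0,0,0,0,0],[0,0,0,0,0,0],[0,0,0,0,0,0],[0,0,0,0,0,0]])

```text
time_s: 22.92
ee_pos: [572.1, 77.5, 26.1]
tool_rot: [[-0.937, 0.349, 0.008], [0.349, 0.937, -0.002], [-0.008, 0.001, -1.0]]
contact_force: [12.6, -5.4, -9.6]
grip_width: 0.2
finger_force: 6.8
```

>>> apply_moves(series=[[0,0,0,0,0,0],[0,0,0,0,0,0],[0,0,0,0,0,0],[0,0,0,0,0,0],[0,0,0,0,0,0]])

```text
time_s: 23.33
ee_pos: [572.1, 77.4, 26.1]
tool_rot: [[-0.937, 0.349, 0.008], [0.349, 0.937, -0.002], [-0.008, 0.001, -1.0]]
contact_force: [11.8, -5.9, -10.6]
grip_width: -0.0
finger_force: 6.8
```

>>> apply_moves(series=[[0,0,0,0,0,0],[0,0,0,0,0,0],[-0.1,0,0,0,0,0],[-0.2,0,0,0,0,0],[-0.5,0,0,0,0,0]])

```text
time_s: 23.75
ee_pos: [586.1, 72.3, 25.0]
tool_rot: [[-0.937, 0.348, -0.004], [0.348, 0.937, 0.001], [0.004, -0.0, -1.0]]
contact_force: [0.3, 0.3, -1.2]
grip_width: 0.1
finger_force: 0.0
```

>>> apply_moves(series=[[0,0,-0.5,0,0,0],[0,0,-0.9,0,0,0],[0,0,-0.9,0,0,0],[0,0,-0.9,0,0,0],[0,0,-0.5,0,0,0]])

```text
time_s: 24.17
ee_pos: [588.7, 72.0, 122.1]
tool_rot: [[-0.937, 0.349, 0.003], [0.349, 0.937, 0.001], [-0.003, 0.002, -1.0]]
contact_force: [0.5, -0.4, 0.1]
grip_width: -0.4
finger_force: 0.0
```

Run:
```python
from cell import *
from h import *
c=read_camera("side"); np.savez("side4.npz",**c);im=c["color"][:,:,::-1]; cv2.imwrite("pics/side4z.png",cv2.resize(im[140:250,180:300],None,fx=5.4,fy=5.4,interpolation=cv2.INTER_CUBIC))
```

```text
(no output)
```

View pics/side4z.png

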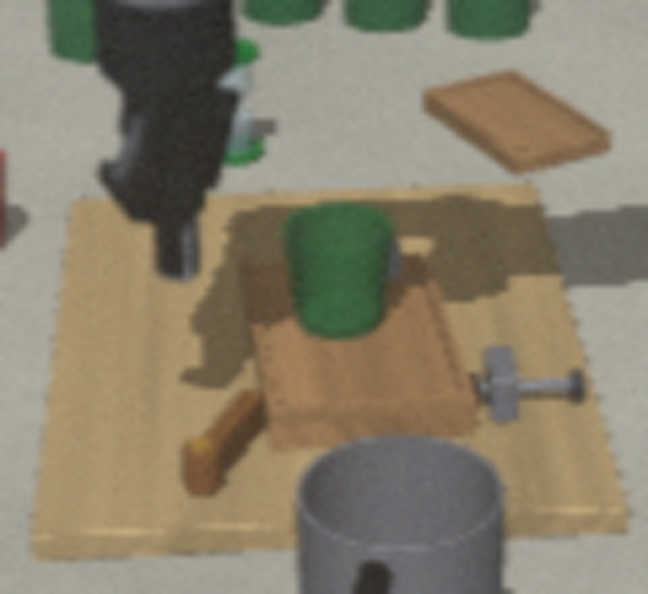

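The button end bears on the tray's pushed face at (262,400), the tray touches the screw tip at (475,387), the glass is upright and the arm is clear. Handing in.

```bash
python3 -c "
from cell import *
print(hand_in())"
```

```text
the job is handed in; nothing more can be done
None
```

I swung the tray home, pressed it on the stop with about 11 N at the wrist for over a second, then turned the button behind it and pressed about as firmly. The last picture showed the tray on the stop, the button against its edge and the glass upright; I handed the job in at about 24 s, and no verdict came back.

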